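Put the wax tin away in the combination chest

ROBOT

A 6-joint arm with a two-finger parallel gripper is mounted at the origin on the work surface. World frame = base frame: x ahead of the robot, y to its left, z up, the work surface at z = 0. Lengths are in m, angles in rad, forces in N, time in s.
With the tool pointing down it reaches from about 0.275 to 0.825 m from the base axis. Payload 4.9 kg.
Tool frame: the origin (TCP) lies midway between the tips of the shut fingers; the grasp point (between the pads) lies 19 mm behind it (bot.grip_depth is the distance from the TCP to the grasp point, in m); y points along the fingers, x is the direction in which the jaws open and shut, and the axes are right-handed (so a half turn about y gives the same grasp; the last joint's range is limited). The gripper opens to 85 mm and grips with 20 to 120 N. Pads are 22 mm wide; open, the fingers measure 114 mm over their backs; the gripper's body (76 mm by 85 mm) begins 54 mm behind the grasp point. The pads swing forward as they close: fully open they stand 13 mm farther back than shut.
Start: joints at [1.11, 0.326, -0.193, 1.052, 0, 1.437], TCP at [0.177, 0.521, 0.231] pointing down, gripper open.
Joint ranges: [-2.65, 2.65], [-0.97, 1.79], [-1.3, 1.35], [-1.93, 2.1], [-1.47, 1.37], [-3.14, 3.14]. Speed limits (rad/s): [2.57, 2.57, 3.14, 3.14, 3.14, 3.14].

INTERFACE

Orientations are given as a unit quaternion [w, x, y, z].
In Python, from cell import bot gives the robot as it stands. Calls block until the motion is done:
- bot.move_pose(position, orientation): joint-space move of the TCP to a pose.
- bot.move_linear(position, speed=0.15, rotation=None, until_force=None): straight line of the TCP; rotation=None keeps the orientation; speed is the mean speed in m/s. With until_force (N) it stops when the force on the tool has changed by that much, and returns True; else False.
- bot.goto_joints(angles): joint-space move.
- bot.set_gripper(opening, grasp_force=None): opening from 0.0 (shut) to 1.0 (fully open); grasp_force is the grip in N (None keeps the last); returns when the fingers have stopped.
- bot.wait(seconds).
- bot.solve_ik(position, orientation): joint angles nearest the present ones, or None.
- bot.camera(name): name is "side" or "top" or "wrist"; returns the picture (480x640x3 uint8, red, green, blue); there is no depth.
- bot.calibration(name): a dict with "mtx" (3x3 intrinsics, pixels), "k1" (the pictures are not rectified: a ray, as slopes to the right and down, at radius r is drawn at 1 + k1 r^2 times it, then the intrinsics apply), "extrinsics" (4x4, takes a point from world to camera coordinates); the wrist camera has in their place "hand_eye" (4x4, takes a point from camera to tool coordinates, whose origin is the TCP and whose axes are the tool frame's). Camera axes: x right, y down, z forward; pixel columns grow to the right and rows downward; lengths in m; the calibration is good to about 2 mm. A picture is of the moment at which its call begins: read the wrist's pose just before it. calibration takes no time and is no camera call.
A pose or a line that the arm cannot do raises bot.PlanningError and nothing moves.
- bot.close_job(): hands the job in, once; it reports no verdict.
Trained networks look in the newest picture that a camera, given by its name, has taken for a name from the list of things; names that differ only in an ending like _2 or _b are one class to them, and where a whole thing is asked for, a point or a joint stands for the part that bears it (a point fixed in the world has none). Each returns a list of dicts, best first, with "confidence" (0 to 1); they miss things now and then, are a little off and sometimes report something else, mostly with a low value. They report only what shows in the picture. A call takes as long as a camera call. They do not tell look-alikes from the thing itself.
- bot.search_frame(camera, thing): "bbox" ([left, top, width, height] in pixels, round what is visible of it).
Readings, each from a call of its own:
- bot.read_clock(): time.
- bot.read_joint_positions(): joint angles.
- bot.read_joint_vel(): joint speeds.
- bot.read_joint_efforts(): joint torques, N m.
- bot.read_position(): TCP position.
- bot.read_tool_rot(): TCP orientation.
- bot.read_ft_force(): force on the tool from outside, world axes, zero at the start.
- bot.read_moment(): the same for the moment, N m.
- bot.read_gripper_width(): opening from 0.0 (shut) to 1.0 (fully open).
Only numpy, scipy, OpenCV 4.12 (cv2) and the standard library are available. Lean on these libraries where they do the work, as an engineer would, in place of code of your own. Each camera call takes 0.05 s, during which the arm holds its last target.

TASK

Set the code 2-5-3 on the blue chest: turn its three dials one at a time, left, then middle, then right (left is the robot's left), so that the left pointer stands at mark 2, the middle one at mark 5 and the right one at mark 3, counting clockwise from above from the long mark 0 at the chest's front edge. Only when all three are set, slide the cover fully open to the left, then stand the plain steel wax tin upright on the floor of the compartment, set down gently without dropping or tipping it. Leave the dials on the code, the cover open and the other things where they are.

Things in the scene. Friction and masses are not known exactly. Their poses are not given: they have to be found in the camera images.
- chest: blue steel chest, fixed, 270 (x) x 370 (y) x 120 mm; origin at centre of underside, x away from its front, y to its left seen from the robot, z up. A ledge 85 mm high along its front (x -135 to -35 mm) carries the dials at x -85, y +115 (left), 0, -115 mm (right), each ringed by white marks. Behind it: compartment under the cover (right), closed deck 120 mm high (y above -15 mm, left)
- compartment (a point): centre of the compartment's inner floor, 8 mm above the bench; axes as the chest's. The compartment is 158 mm (x) by 160 mm (y) inside, its walls rise to 120 mm above the bench (112 mm over this floor); nothing stands in it
- cover_grip (a point): grip point on the sliding cover's handle: an upright black fin 80 mm long (chest x), 14 mm thick (chest y), from 25 mm below this point to 14 mm above it, in the centre of the flat aluminium cover (161 x 172 x 8 mm), whose top lies 130 mm above the bench, 25 mm below this point
- cover (a joint): how far the cover has slid to the chest's left (chest +y), m: 0 = shut, 0.170 = at its stop, fully open. Stiff slide (about 2 N), stays where it is left
- tin_mid (a point): the wax tin to put away: plain steel, upright cylinder 54 mm in diameter, 108 mm tall with a slightly narrower lid (51 mm, the top 16 mm), about 0.3 kg; this point is at its centre, 54 mm above its base; z along its axis
- glue: bystander: tall white bottle with a narrow neck, 60 mm in diameter, 190 mm tall; origin at the centre of its base
- mallet: bystander: wooden carver's mallet standing on its head, 94 mm in diameter, 245 mm tall; origin under its head
- gouge: bystander: carving gouge lying on the bench, 255 mm long along its x, 30 mm thick; origin at mid-length
- bowl: bystander: turned wooden bowl, 150 mm across, 70 mm tall; origin at the centre of its base
- block: bystander: block of pale wood, 110 x 70 x 50 mm; origin at the centre of its underside
- carton: bystander: cardboard carton of screws, 120 x 80 x 60 mm; origin at the centre of its underside
- brush: bystander: flat brush lying on the bench, about 200 mm long; origin near its middle
- dial_left_grip (a point): grip point of the left dial, on its upright turning axis, 121 mm above the bench: an aluminium bar 60 mm long, 16 mm wide, on a black disc of 72 mm diameter; the bar reaches from 11 mm above this point to 23 mm below it (the disc's top). The bar's pointed end, with a black line on top, is the pointer; this frame's -x axis points along it
- dial_left (a joint): angle of the left dial, rad: 0 with its pointer at the long mark 0 (chest -x, front), growing clockwise seen from above; eight marks 45 degrees apart, mark k at k * 0.785 rad. Turns from 0 to 5.6 rad between stops (it cannot pass from mark 7 on to 0); lightly stiff (0.06 N m), stays where it is left
- dial_middle_grip (a point): grip point of the middle dial, on its upright turning axis, 121 mm above the bench: an aluminium bar 60 mm long, 16 mm wide, on a black disc of 72 mm diameter; the bar reaches from 11 mm above this point to 23 mm below it (the disc's top). The bar's pointed end, with a black line on top, is the pointer; this frame's -x axis points along it
- dial_middle (a joint): angle of the middle dial, rad: 0 with its pointer at the long mark 0 (chest -x, front), growing clockwise seen from above; eight marks 45 degrees apart, mark k at k * 0.785 rad. Turns from 0 to 5.6 rad between stops (it cannot pass from mark 7 on to 0); lightly stiff (0.06 N m), stays where it is left
- dial_right_grip (a point): grip point of the right dial, on its upright turning axis, 121 mm above the bench: an aluminium bar 60 mm long, 16 mm wide, on a black disc of 72 mm diameter; the bar reaches from 11 mm above this point to 23 mm below it (the disc's top). The bar's pointed end, with a black line on top, is the pointer; this frame's -x axis points along it
- dial_right (a joint): angle of the right dial, rad: 0 with its pointer at the long mark 0 (chest -x, front), growing clockwise seen from above; eight marks 45 degrees apart, mark k at k * 0.785 rad. Turns from 0 to 5.6 rad between stops (it cannot pass from mark 7 on to 0); lightly stiff (0.06 N m), stays where it is left
Things that resemble listed ones, but are neither listed nor needed, are in the scene too. Of the things like the part that bears tin_mid, leave any that is purple; of the rest the larger one is meant.

How it is judged:
By the outcome, as a careful person would: the job done as asked, in the order asked, and still so for the second after the job is handed in, with the robot touching nothing.
It also fails if it takes over 72 s, if anything falls off the work surface, if the arm or the gripper's body presses on something with over 40 N, if the wrist force passes 120 N, or if a joint passes its speed limit or range.

## Working session

There is one attempt and no reset: what is moved stays moved. The work goes in short steps, each a Python script; the robot and the scene stay as the last script left them, time stands still between calls to the robot, and variables do not carry over. Pictures are saved under pics/ and viewed, and the job is handed in when it is done.

```bash
ls; mkdir -p pics; python3 - <<'E'
from cell import bot
import cv2
for n in("top","side","wrist"):
    im=bot.camera(n); cv2.imwrite(f"pics/{n}0.png",im[:,:,::-1])
    c=bot.calibration(n); print(n,{k:(v.tolist() if hasattr(v,'tolist') else v) for k,v in c.items()})
    for t in ["chest","cover_grip","tin_mid","glue","mallet","gouge","bowl","block","carton","brush","dial_left_grip"]:
        if n!="wrist": print(t,[(d["bbox"],round(d["confidence"],2)) for d in bot.search_frame(n,t)])
print(bot.read_clock())
E
```

```text
pics
top {'mtx': [[453.2738645238117, 0.0, 317.9939996848461], [0.0, 453.2738645238117, 239.76190885687993], [0.0, 0.0, 1.0]], 'k1': 0.03380984698092997, 'extrinsics': [[-0.018860445134346277, -0.9998177053640187, 0.002973154883713254, 0.023422531818525997], [-0.9881969242369558, 0.018188917194139134, -0.152105234031985, 0.4904216920461179], [0.15202342759573112, -0.0058068349324726445, -0.9883598323131674, 1.1385512807458644], [0.0, 0.0, 0.0, 1.0]]}
chest [([256.2, 150.0, 163.3, 132.3], 0.72)]
cover_grip [([339.7, 148.3, 75.0, 72.5], 0.85)]
tin_mid [([133.9, 189.4, 37.9, 25.3], 0.97), ([202.3, 158.0, 21.2, 25.5], 0.93), ([173.4, 186.3, 30.3, 32.4], 0.8), ([378.1, 224.8, 30.7, 29.2], 0.17)]
glue [([156.0, 250.8, 43.3, 24.3], 0.68)]
mallet [([484.3, 163.0, 66.1, 50.6], 0.93)]
gouge [([191.3, 266.1, 38.5, 94.6], 0.89)]
bowl [([485.9, 234.1, 61.2, 64.6], 0.94), ([327.8, 228.6, 32.7, 30.9], 0.28)]
block [([419.5, 295.8, 53.0, 52.6], 0.86)]
carton [([97.9, 246.8, 45.1, 52.7], 0.77)]
brush [([103.3, 160.9, 33.9, 69.8], 0.55), ([282.5, 238.9, 31.6, 31.3], 0.48)]
dial_left_grip [([283.7, 239
[... 1052 characters left out ...]
.1, 135.9, 40.8, 32.0], 0.98), ([215.7, 193.2, 78.5, 25.6], 0.24)]
brush [([317.4, 143.9, 58.4, 15.8], 0.85), ([277.9, 201.6, 128.8, 148.2], 0.52)]
dial_left_grip [([287.3, 226.3, 25.1, 26.5], 0.57), ([217.3, 350.3, 47.9, 48.7], 0.15)]
wrist {'mtx': [[380.5089170962497, 0.0, 314.65379400715045], [0.0, 380.5089170962497, 240.1189846692228], [0.0, 0.0, 1.0]], 'k1': -0.014646052522812715, 'hand_eye': [[0.9999999143018375, -0.00041282400703786677, 3.118744755174116e-05, 0.0002667035620197433], [-0.0001488223951029877, -0.28815620722699403, 0.9575834052908646, -0.14291154557493002], [-0.0003863265618456697, -0.9575833278691172, -0.288156243969994, 0.07391309601005285], [0.0, 0.0, 0.0, 1.0]]}
1.25
```

View pics/top0.png

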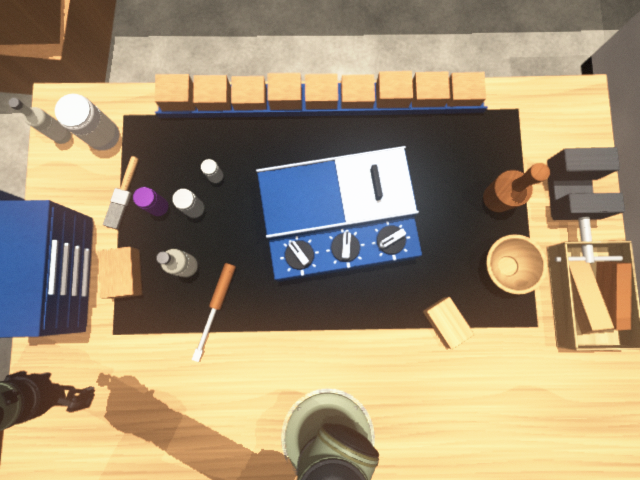

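View pics/side0.png

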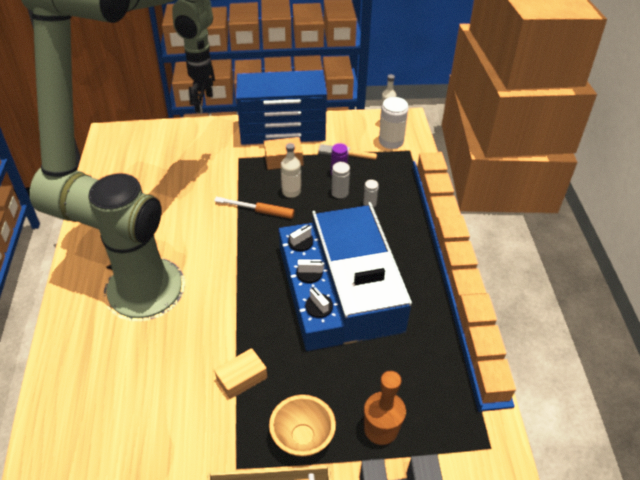

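View pics/wrist0.png

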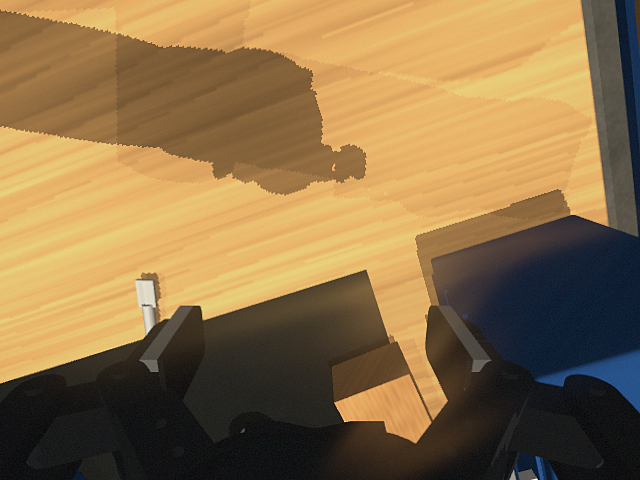

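```bash
python3 - <<'E'
import cv2
a=cv2.imread('pics/top0.png'); 
cv2.imwrite('pics/top0a.png',cv2.resize(a[140:240,100:240],None,fx=5.5,fy=5.5,interpolation=cv2.INTER_CUBIC))
cv2.imwrite('pics/top0b.png',cv2.resize(a[145:285,250:425],None,fx=4.2,fy=4.2,interpolation=cv2.INTER_CUBIC))
b=cv2.imread('pics/side0.png')
cv2.imwrite('pics/side0a.png',cv2.resize(b[130:230,260:400],None,fx=5.5,fy=5.5,interpolation=cv2.INTER_CUBIC))
E
```

```text
(no output)
```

View pics/top0a.png

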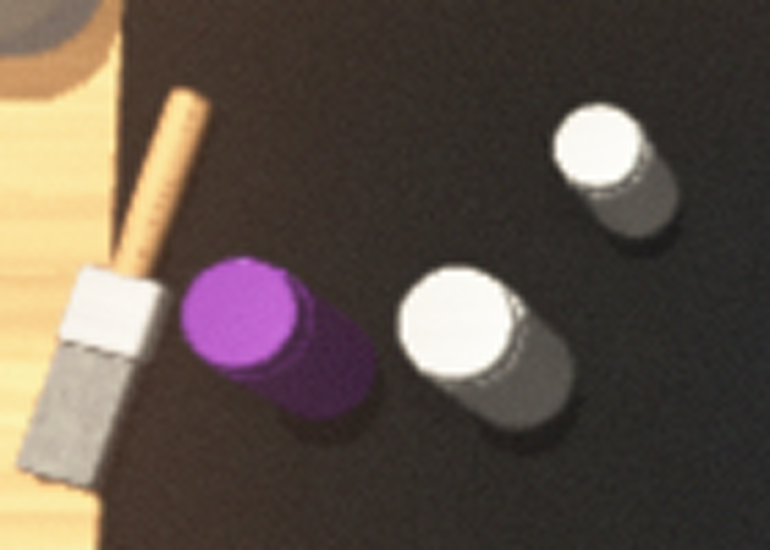

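View pics/top0b.png

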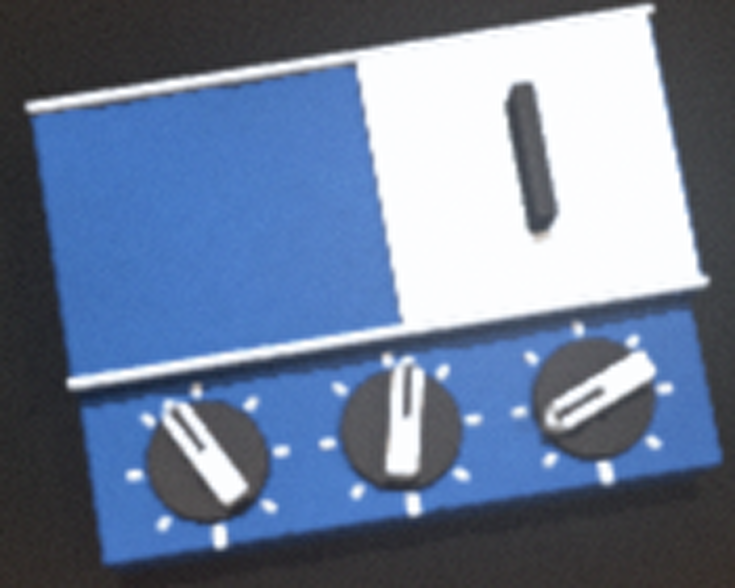

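View pics/side0a.png

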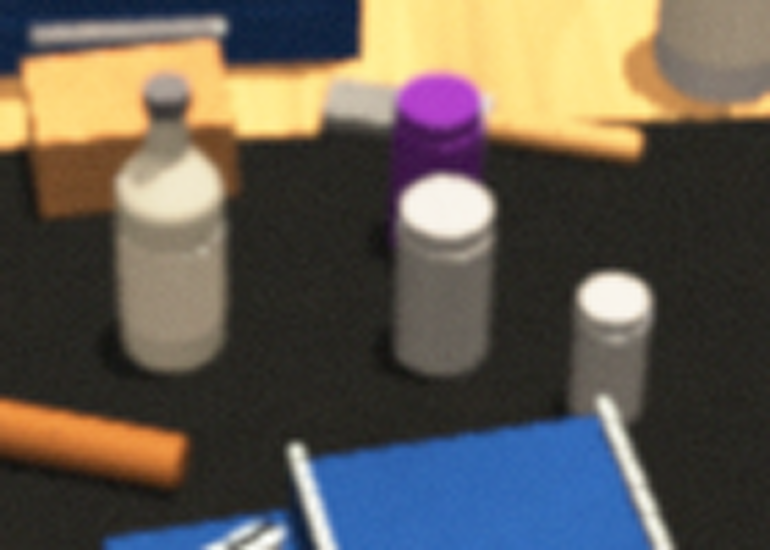

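```bash
cat > h.py <<'E'
from cell import bot
import numpy as np, cv2
from scipy.spatial.transform import Rotation as R
def rot(a): # jaw dir angle a, pointing down
    c,s=np.cos(a),np.sin(a)
    return np.array([[c,0,-s],[s,0,c],[0,-1,0]],float)
def quat(M):
    q=R.from_matrix(M).as_quat(); return [q[3],q[0],q[1],q[2]]
def q2m(q): return R.from_quat([q[1],q[2],q[3],q[0]]).as_matrix()
def ext(n,pose=None):
    c=bot.calibration(n)
    if n!='wrist': return np.array(c['extrinsics'])
    T=np.eye(4); T[:3,3]=pose[0]; T[:3,:3]=q2m(pose[1])
    return np.linalg.inv(T@np.array(c['hand_eye']))
def proj(P,n,E):
    c=bot.calibration(n); P=np.atleast_2d(P); p=P@E[:3,:3].T+E[:3,3]
    s=p[:,:2]/p[:,2:]; s=s*(1+c['k1']*(s**2).sum(1,keepdims=True)); K=np.array(c['mtx'])
    return s@K[:2,:2].T+K[:2,2]
def unproj(px,z,n,E):
    c=bot.calibration(n);K=np.array(c['mtx']); px=np.atleast_2d(np.array(px,float))
    s=cv2.undistortPoints(px[:,None],K,np.array([c['k1'],0,0,0.]))[:,0]
    d=np.c_[s,np.ones(len(s))]@E[:3,:3]; C=-E[:3,:3].T@E[:3,3]
    return C+d*((z-C[2])/d[:,2:])
def pose(): return (np.array(bot.read_position()),np.array(bot.read_tool_rot()))
def snap(name,n='wrist'):
    p=pose() if n=='wrist' else None
    im=bot.camera(n); cv2.imwrite(f'pics/{name}.png',im[:,:,::-1]); 
    if p: np.savez(f'pics/{name}.npz',p=p[0],q=p[1])
    return im,ext(n,p)
def ldE(name):
    d=np.load(f'pics/{name}.npz'); return ext('wrist',(d['p'],d['q']))
E
python3 - <<'E'
from h import *
M=q2m(bot.read_tool_rot()); print(M.round(3))
E=ext('top')
print('cam',(-E[:3,:3].T@E[:3,3]).round(3))
print('dials',unproj([(299.5,254.5),(345.5,246.9),(391.4,239.8)],.098,'top',E).round(4))
print('lid',unproj([(183.1,198.5)],.108,'top',E).round(4))
# handle top z=.169
print('handle',unproj([(250+523/4.2,145+90/4.2),(250+543/4.2,145+225/4.2)],.169,'top',E).round(4))
Es=ext('side')
print('lid side',unproj([(260+447/5.5,130+207/5.5)],.108,'side',Es).round(4))
for g in(0,1,2): pass
E
```

```text
[[ 0.321  0.    -0.947]
 [ 0.947  0.     0.321]
 [ 0.    -1.     0.   ]]
cam [0.312 0.021 1.2  ]
dials [[ 0.4458  0.0606  0.098 ]
 [ 0.4625 -0.0525  0.098 ]
 [ 0.478  -0.1658  0.098 ]]
lid [[0.5888 0.3447 0.108 ]]
handle [[ 0.643  -0.1215  0.169 ]
 [ 0.5651 -0.1297  0.169 ]]
lid side [[0.59   0.3432 0.108 ]]
```

```bash
python3 - <<'E'
from h import *
print(bot.solve_ik([.45,-.054,.28],quat(rot(np.pi/2+.141))))
bot.move_pose([.45,-.054,.28],quat(rot(np.pi/2+.141)))
print(bot.read_clock(),bot.read_joint_positions())
im,E=snap('w1')
E
```

```text
[-0.28254178  0.11457544 -0.33925256  1.11696833  0.         -0.42354178]
3.525 [-2.81506092e-01  1.14629469e-01 -3.39257059e-01  1.11697205e+00
  2.22516265e-04 -4.23385207e-01]
```

View pics/w1.png

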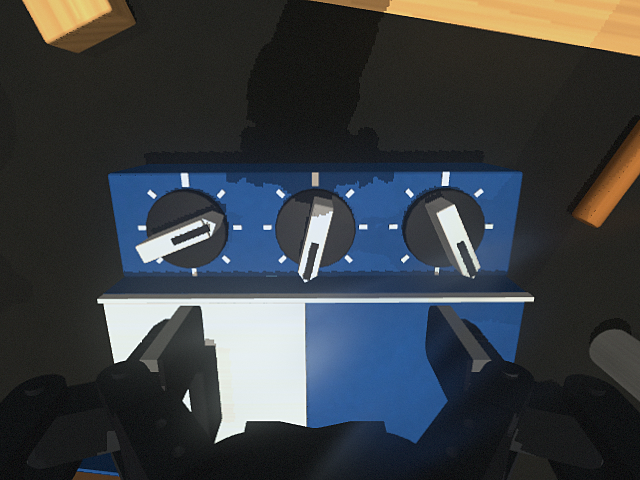

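```bash
cat > fit.py <<'E'
from h import *
from scipy.optimize import least_squares
def fitchest(name,x0=(.547,-.0405,.141,.045)):
    im=cv2.imread(f'pics/{name}.png'); E=ldE(name)
    hsv=cv2.cvtColor(im,cv2.COLOR_BGR2HSV)
    m=((hsv[...,1]<90)&(hsv[...,2]>110)).astype(np.uint8)
    n,l,st,ce=cv2.connectedComponentsWithStats(m)
    c=np.array([ce[i] for i in range(1,n) if 15<st[i,4]<250])
    def model(p):
        out=[]
        for dy in(.115,0,-.115):
            for k in range(1,8):
                a=k*np.pi/4
                x=-.085-p[3]*np.cos(a); y=dy+p[3]*np.sin(a)
                cc,s=np.cos(p[2]),np.sin(p[2]); out.append([p[0]+cc*x-s*y,p[1]+s*x+cc*y,.0855])
        return proj(np.array(out),'wrist',E)
    p=np.array(x0)
    for it in range(6):
        q=model(p); D=np.linalg.norm(q[:,None]-c[None],axis=2); j=D.argmin(1); ok=D.min(1)<(25 if it<2 else 8)
        r=least_squares(lambda p:(model(p)[ok]-c[j[ok]]).ravel(),p,loss='soft_l1'); p=r.x
    q=model(p); e=np.linalg.norm(q-c[j],axis=1)
    print(name,p.round(4),ok.sum(),'med err px',np.median(e[ok]).round(2))
    return p
def cw(p,x,y,z):
    c,s=np.cos(p[2]),np.sin(p[2]); return np.array([p[0]+c*x-s*y,p[1]+s*x+c*y,z])
E
python3 - <<'E'
from fit import *
p=fitchest('w1'); im=cv2.imread('pics/w1.png'); E=ldE('w1')
np.save('chest.npy',p)
def d(x,y,z,c=(0,255,255)):
    u=proj(cw(p,x,y,z),'wrist',E)[0]; cv2.drawMarker(im,tuple(int(round(v)) for v in u),c,0,8,1)
for y in(.115,0,-.115):
    d(-.085,y,.132)
    for k in range(8): d(-.085-p[3]*np.cos(k*np.pi/4),y+p[3]*np.sin(k*np.pi/4),.0855,(0,0,255))
for y in(.185,-.185): d(-.135,y,.085,(0,255,0)); d(-.035,y,.12,(0,255,0))
cv2.imwrite('pics/w1o.png',im[120:330])
ET=ext('top');
print(unproj([(299.5,254.5)],.098,'top',ET),cw(p,-.085,.115,.098))
E
```

```text
w1 [ 0.5487 -0.0381  0.1459  0.0439] 18 med err px 0.25
[[0.44581974 0.06056537 0.098     ]] [0.4479019  0.06328116 0.098     ]
```

View pics/w1o.png

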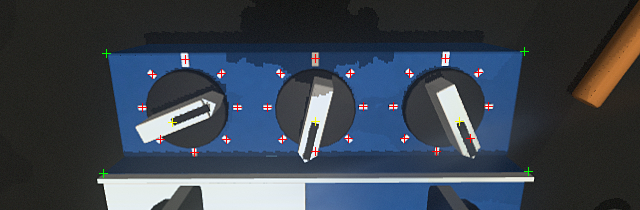

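```bash
python3 - <<'E'
from fit import *
im=cv2.imread('pics/w1.png')[160:290,130:500]
cv2.imwrite('pics/w1z.png',cv2.resize(im[:,:130],None,fx=3.5,fy=3.5,interpolation=cv2.INTER_CUBIC))
a=[cv2.resize(im[:,i:i+125],None,fx=2.1,fy=2.1,interpolation=cv2.INTER_CUBIC) for i in(0,123,245)]
cv2.imwrite('pics/w1z.png',np.hstack(a))
E
```

```text
(no output)
```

View pics/w1z.png

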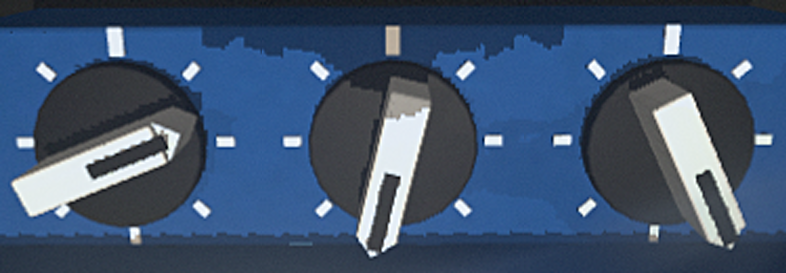

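```bash
cat > bars.py <<'E'
from fit import *
def bar(p,y,th,z=.132):
    # pointer along chest angle: direction (-cos th, +sin th)
    u=np.array([-np.cos(th),np.sin(th)]); v=np.array([-u[1],u[0]])
    P=[-.03*u-.008*v,-.03*u+.008*v,.022*u+.008*v,.03*u,.022*u-.008*v]
    return np.array([cw(p,-.085+q[0],y+q[1],z) for q in P])
def overlay(name,p,ths,out,crop,f=2):
    im=cv2.imread(f'pics/{name}.png'); E=ldE(name); im=cv2.resize(im,None,fx=f,fy=f,interpolation=cv2.INTER_CUBIC)
    for y,th in ths:
        q=proj(bar(p,y,th),'wrist',E)*f+(f-1)/2
        cv2.polylines(im,[np.round(q).astype(int)],True,(0,0,255),1)
    x0,x1,y0,y1=[f*v for v in crop]; cv2.imwrite(f'pics/{out}.png',im[y0:y1,x0:x1])
E
python3 - <<'E'
from bars import *
p=np.load('chest.npy'); E=ldE('w1')
c=p[2]
ths=[]
for nm,i,tip,tail,y in [('r',0,(178,137),(21,199),-.115),('m',123-125,(372,257),(411,88),0),('l',245-250,(735,249),(675,103),.115)]:
    px=[(t[0]/2.1+130+i,t[1]/2.1+160) for t in(tip,tail)]
    W=unproj(px,.132,'wrist',E); d=W[0]-W[1]
    lx=np.cos(c)*d[0]+np.sin(c)*d[1]; ly=-np.sin(c)*d[0]+np.cos(c)*d[1]
    th=np.arctan2(ly,-lx)%(2*np.pi); print(nm,np.hypot(lx,ly),th,th/(np.pi/4), W.mean(0), cw(p,-.085,y,.132)); ths.append((y,th))
np.save('ths.npy',ths)
overlay('w1',p,ths,'w1b',(130,500,150,300))
E
```

```text
r 0.06725733105511027 1.2000017340364324 1.527889661525953 [ 0.47925236 -0.16006565  0.132     ] [ 0.48132932 -0.16427677  0.132     ]
m 0.06901522820280755 3.3632623579682113 4.282238633484355 [ 0.46648215 -0.05101864  0.132     ] [ 0.46461561 -0.05049781  0.132     ]
l 0.06556370455377977 2.6781587915350453 3.4099376804625545 [0.45099769 0.06606359 0.132     ] [0.4479019  0.06328116 0.132     ]
```

View pics/w1b.png

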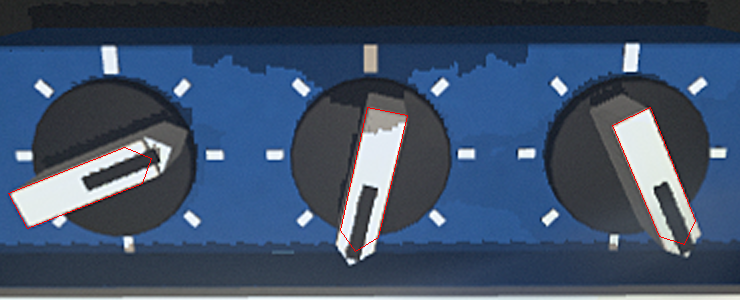

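```bash
cat > dial.py <<'E'
from bars import *
def dial(y,th,target,zup=.19,sgn=1,name=None):
    p=np.load('chest.npy')
    g=cw(p,-.085,y,.104); a=p[2]+np.pi-th+sgn*np.pi/2
    bot.set_gripper(.5,30)
    up=g.copy(); up[2]=zup
    q=bot.solve_ik(up,quat(rot(a))); print('ik',np.round(q,3), bot.read_clock())
    bot.move_pose(up,quat(rot(a)))
    hit=bot.move_linear(g,speed=.1,until_force=12)
    print('desc hit',hit,bot.read_position(),bot.read_ft_force())
    if hit: return False
    bot.set_gripper(0.0,30)
    print('w',bot.read_gripper_width(),np.round(bot.read_ft_force(),2))
    j=np.array(bot.read_joint_positions()); j[5]+=target-th
    bot.goto_joints(j); bot.wait(.15)
    M=q2m(bot.read_tool_rot()); aa=np.arctan2(M[1,0],M[0,0])
    print('th now',(p[2]+np.pi+sgn*np.pi/2-aa)%(2*np.pi),'target',target,np.round(bot.read_ft_force(),2),np.round(bot.read_moment(),2))
    bot.set_gripper(.5); 
    bot.move_linear(up,speed=.2)
    print(bot.read_clock()); return True
E
python3 - <<'E'
from dial import *
t=dict(np.load('ths.npy'))
if dial(.115,t[.115],np.pi/2):
    p=np.load('chest.npy'); a=np.pi/2+p[2]
    bot.move_pose(cw(p,-.10,.06,.26),quat(rot(a))); snap('w2'); print(bot.read_clock())
    p2=fitchest('w2'); overlay('w2',p,[(.115,np.pi/2),(0,t[0])],'w2b',(130,500,120,320))
E
```

```text
ik [-0.023  0.182 -0.499  0.889  0.    -0.632] 4.0667
desc hit False [0.44852048 0.06307672 0.10457491] [-0.15218044  0.78937406  0.90935077]
w 0.17818998532059685 [ 0.18 -1.46  4.84]
th now 1.5713432652921382 target 1.5707963267948966 [-2.13 -0.15  3.85] [0.05 0.61 0.01]
8.2
9.55
w2 [ 0.5488 -0.0384  0.1456  0.0439] 21 med err px 0.31
```

View pics/w2b.png

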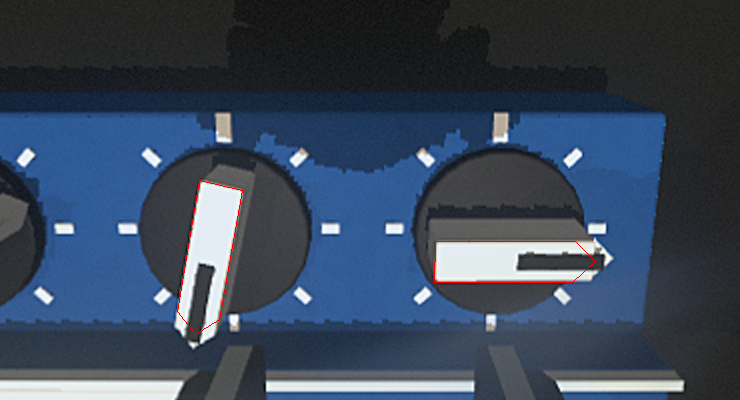

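```bash
python3 - <<'E'
from dial import *
t=dict(np.load('ths.npy'))
p=np.load('chest.npy')
if dial(0,t[0],5*np.pi/4) and dial(-.115,t[-.115],3*np.pi/4,sgn=-1):
    a=np.pi/2+p[2]
    bot.move_pose(cw(p,-.09,-.02,.26),quat(rot(a))); snap('w3'); print(bot.read_clock())
    p2=fitchest('w3'); overlay('w3',p,[(.115,np.pi/2),(0,5*np.pi/4),(-.115,3*np.pi/4)],'w3b',(110,510,120,320))
E
```

```text
ik [-0.266  0.209 -0.465  0.897  0.    -0.191] 9.7667
desc hit False [ 0.46519217 -0.0505321   0.1046397 ] [ 0.66614307 -0.21377494  0.68263505]
w 0.186517334695264 [-1.39 -1.39  5.48]
th now 3.9261587430739837 target 3.9269908169872414 [-0.87 -0.55  2.79] [-0.21  0.13 -0.04]
13.2833
ik [-0.474  0.283 -0.365  0.923  0.     0.58 ] 13.5
desc hit False [ 0.48179949 -0.16433254  0.10454046] [-1.44952888  1.11894031  0.06383949]
w 0.18242358125584937 [-1.89  0.67  5.23]
th now 2.355761841556317 target 2.356194490192345 [ 0.79 -0.3  -0.88] [-0.01 -0.19  0.01]
17.5583
19.5
w3 [ 0.5488 -0.0381  0.146   0.0439] 17 med err px 0.31
```

View pics/w3b.png

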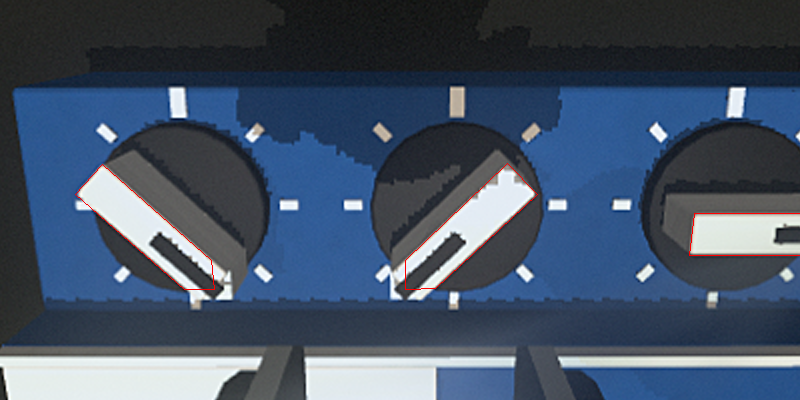

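```bash
python3 - <<'E'
from fit import *
p=np.load('chest.npy'); a=np.pi/2+p[2]
bot.move_pose(cw(p,.05,-.099,.29),quat(rot(a))); im,E=snap('w4'); print(bot.read_clock())
o=cv2.imread('pics/w4.png')
for x in(.01,.09):
  for y in(-.106,-.092):
    u=proj(cw(p,x,y,.169),'wrist',E)[0]; cv2.drawMarker(o,tuple(int(round(v)) for v in u),(0,0,255),0,6,1)
cv2.imwrite('pics/w4o.png',o)
E
```

```text
20.2417
```

View pics/w4o.png

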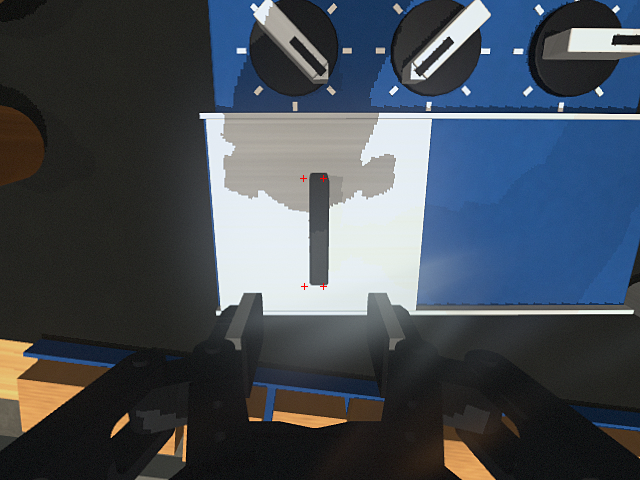

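```bash
python3 - <<'E'
from fit import *
p=np.load('chest.npy')
g=cw(p,.048,-.0955,.138)
print(bot.move_linear(g,speed=.12,until_force=12)); 
bot.set_gripper(0.,40); print('w',bot.read_gripper_width(),np.round(bot.read_ft_force(),2))
dy=cw(p,0,1,0)-cw(p,0,0,0)
print(bot.move_linear(g+dy*.165,speed=.1,until_force=20),np.round(bot.read_ft_force(),2))
print(bot.move_linear(g+dy*.176,speed=.03,until_force=10),np.round(bot.read_ft_force(),2))
q=np.array(bot.read_position()); print('travel',(q-g)@dy)
bot.set_gripper(.4); bot.wait(.1); print(np.round(bot.read_ft_force(),2))
q[2]=.23; bot.move_linear(q,speed=.2); print(bot.read_clock())
snap('t5','top'); snap('w5')
E
```

```text
False
w 0.15871858385030255 [-1.31  0.81  4.03]
False [-1.82  1.19  6.77]
True [ 0.06 -1.77  3.68]
travel 0.16992179448643688
[ 0.17  1.2  -0.19]
25.175
```

View pics/w5.png

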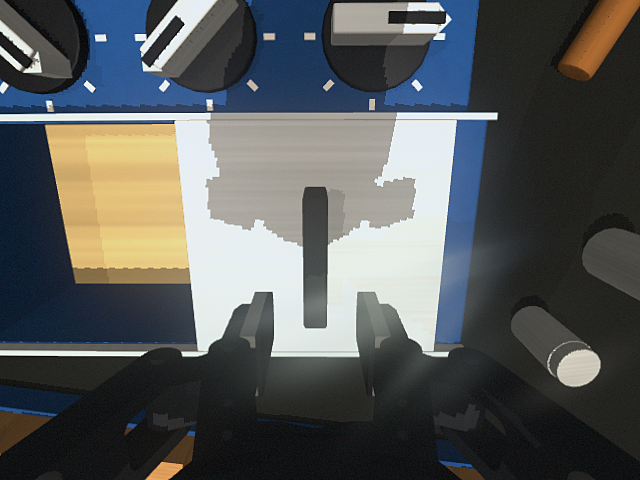

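View pics/t5.png

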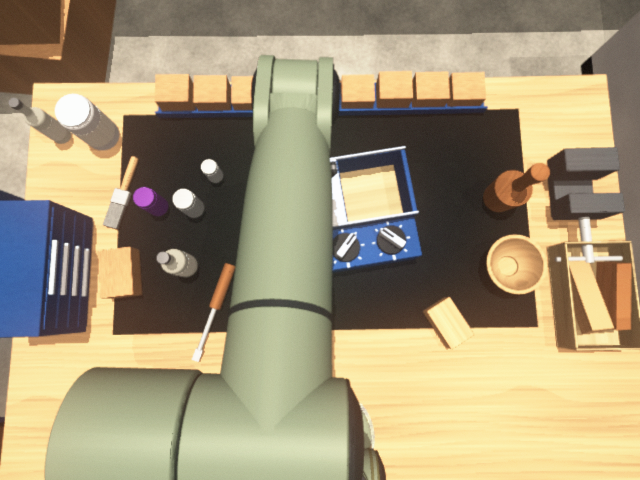

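```bash
python3 - <<'E'
from fit import *
E=ext('top')
T=unproj([(183.1,198.5)],.108,'top',E)[0]
for n,px,z in [('purple',(143.6,197.3),.108),('small',(208.9,166.7),.085),('glue cap',(165,258),.19)]:
    w=unproj([px],z,'top',E)[0]; d=w-T; print(n,w.round(3),np.hypot(*d[:2]).round(3),np.degrees(np.arctan2(d[1],d[0])).round(0))
print(np.degrees(np.arctan2(T[1],T[0])))
for a in np.radians([0,20,90,110,160]):
    print(np.degrees(a).round(),bot.solve_ik([T[0],T[1],.25],quat(rot(a))))
E
```

```text
purple [0.593 0.441 0.108] 0.096 87.0
small [0.676 0.288 0.085] 0.104 -33.0
glue cap [0.432 0.357 0.19 ] 0.157 176.0
30.349027452604002
0.0 [0.42160523 0.57371408 0.24394157 1.24102382 0.         1.99240156]
20.0 [0.42160523 0.57371408 0.24394157 1.24102382 0.         1.64333571]
90.0 [0.42160523 0.57371408 0.24394157 1.24102382 0.         0.42160523]
110.0 [0.42160523 0.57371408 0.24394157 1.24102382 0.         0.07253938]
160.0 [ 0.42160523  0.57371408  0.24394157  1.24102382  0.         -0.80012525]
```

```bash
python3 - <<'E'
from fit import *
bot.set_gripper(1.0)
bot.move_pose([.591,.345,.25],quat(rot(np.radians(30)))); im,E=snap('w6'); print(bot.read_clock())
print([(np.round(d['bbox']),round(d['confidence'],2)) for d in bot.search_frame('wrist','tin_mid')])
o=cv2.imread('pics/w6.png')
t=np.linspace(0,2*np.pi,60)
for x,y in[(.591,.345)]:
  for r,z in((.0255,.108),(.027,0)):
    q=proj(np.c_[x+r*np.cos(t),y+r*np.sin(t),0*t+z],'wrist',E); cv2.polylines(o,[np.round(q).astype(int)],True,(0,0,255),1)
cv2.imwrite('pics/w6o.png',o)
E
```

```text
27.3583
[(array([342., 262.,  51.,  73.]), 0.84), (array([281., 173.,  70.,  82.]), 0.79), (array([343.,  75.,  86.,  70.]), 0.72), (array([  0., 280., 282., 200.]), 0.15)]
```

View pics/w6o.png

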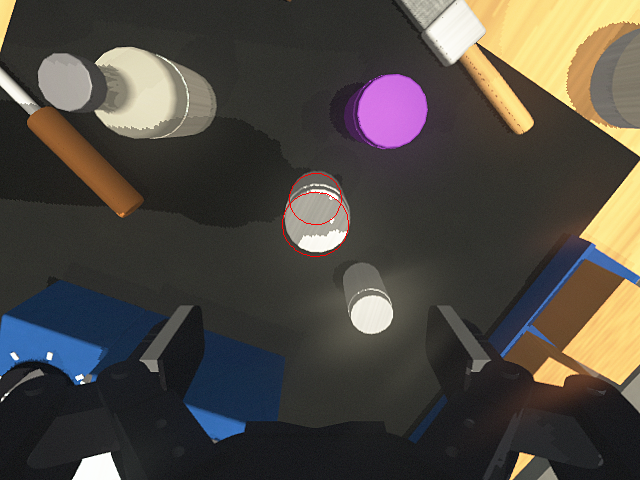

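```bash
python3 - <<'E'
import cv2
o=cv2.imread('pics/w6.png')[60:350,240:450]
cv2.imwrite('pics/w6c.png',cv2.resize(o,None,fx=2,fy=2,interpolation=cv2.INTER_CUBIC))
E
```

```text
(no output)
```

View pics/w6c.png

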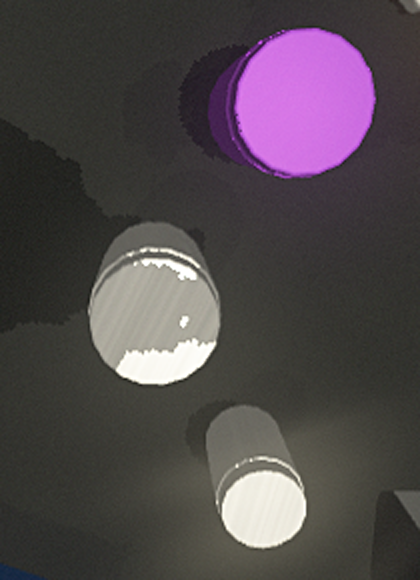

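```bash
python3 - <<'E'
from fit import *
E=ldE('w6'); w=unproj([(317.5,218.8)],.108,'wrist',E)[0]; print(w)
x,y=w[:2]
bot.move_linear([x,y,.20],speed=.25)
print(bot.move_linear([x,y,.059],speed=.12,until_force=8))
bot.set_gripper(0.,40); print('w',bot.read_gripper_width()*85,np.round(bot.read_ft_force(),2))
print(bot.move_linear([x,y,.30],speed=.2),np.round(bot.read_ft_force(),2),bot.read_gripper_width()*85,bot.read_clock())
snap('w7'); snap('s7','side')
E
```

```text
[0.5902756  0.35005871 0.108     ]
False
w 52.38348018689171 [-1.06 -1.09  5.47]
False [ 0.24 -0.3  -5.12] 52.5302926128814 30.85
```

View pics/w7.png

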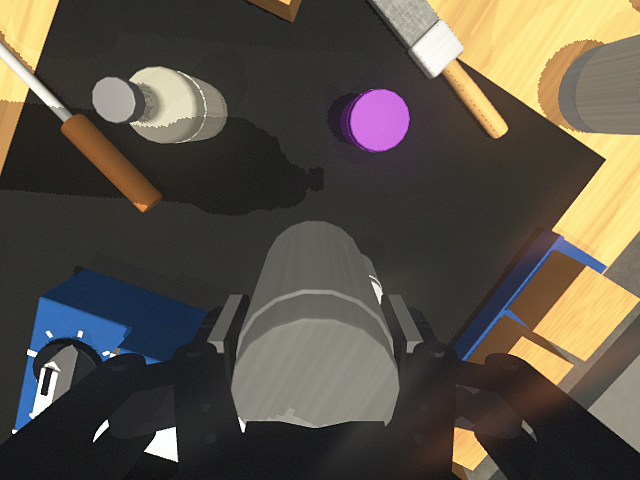

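View pics/s7.png

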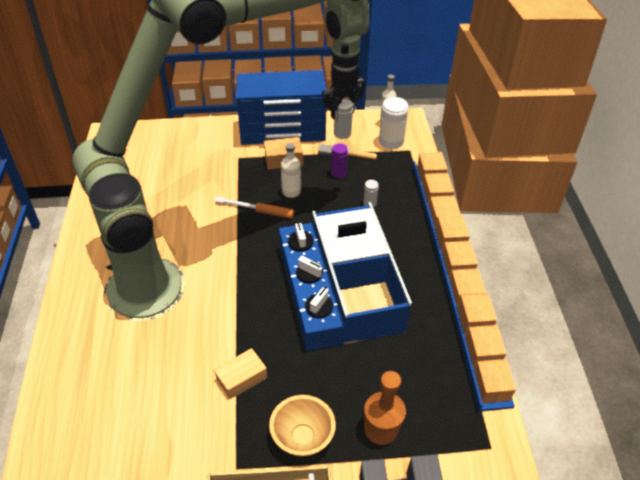

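```bash
python3 - <<'E'
from fit import *
p=np.load('chest.npy'); g=cw(p,.05,-.100,.30)
q=quat(rot(p[2])); print(np.round(bot.solve_ik(g,q),2))
bot.move_pose(g,q); print(bot.read_clock())
g[2]=.21; bot.move_linear(g,speed=.2); snap('s8','side'); snap('w8'); print(bot.read_position(),bot.read_gripper_width()*85,bot.read_clock())
E
```

```text
[-0.33  0.44  0.16  1.28  0.    1.1 ]
32.7
[ 0.61413578 -0.12989749  0.21206296] 52.35510765201697 33.4
```

View pics/s8.png

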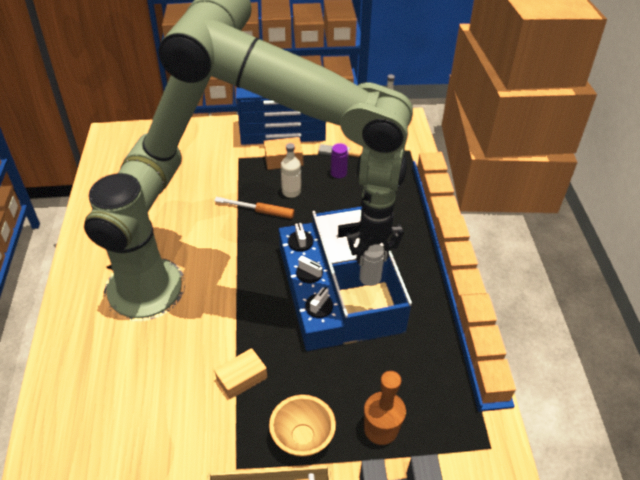

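View pics/w8.png

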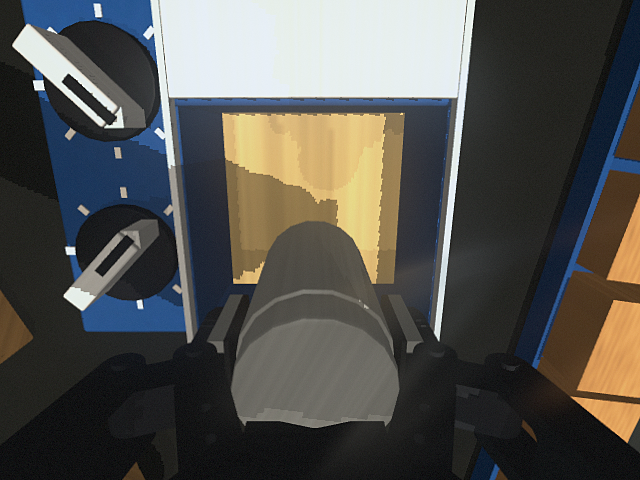

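```bash
python3 - <<'E'
from fit import *
p=np.load('chest.npy'); g=cw(p,.05,-.100,.085)
print(bot.move_linear(g,speed=.12,until_force=12),np.round(bot.read_ft_force(),2),bot.read_position()[2])
bot.wait(.1)
g[2]=.0645; print(bot.move_linear(g,speed=.02,until_force=2.5),np.round(bot.read_ft_force(),2),bot.read_position()[2],bot.read_clock())
E
```

```text
False [-0.35 -0.43 -4.54] 0.08592889932778779
True [-1.11 -0.36  4.87] 0.06774946876060214 35.4917
```

```bash
python3 - <<'E'
from fit import *
p=np.load('chest.npy'); 
bot.wait(.2); print(np.round(bot.read_ft_force(),2),bot.read_position()[2])
bot.set_gripper(.72); bot.wait(.2); bot.set_gripper(.9)
g=np.array(bot.read_position()); g[2]=.26; print(np.round(bot.read_ft_force(),2))
print(bot.move_linear(g,speed=.15)); snap('w9')
g[2]=.30; bot.move_linear(g)
bot.goto_joints([1.11,0.326,-0.193,1.052,0,1.437])
snap('t9','top'); snap('s9','side'); print(bot.read_clock())
b=cv2.imread('pics/s9.png'); t=cv2.imread('pics/t9.png')
cv2.imwrite('pics/z9.png',np.hstack([cv2.resize(b[190:360,270:420],(400,453),interpolation=cv2.INTER_CUBIC),cv2.resize(t[140:290,250:425],(400,453),interpolation=cv2.INTER_CUBIC)]))
E
```

```text
[-0.6   0.09  5.75] 0.06770808891009628
[-0.6  -0.95  0.56]
False
41.225
```

View pics/w9.png

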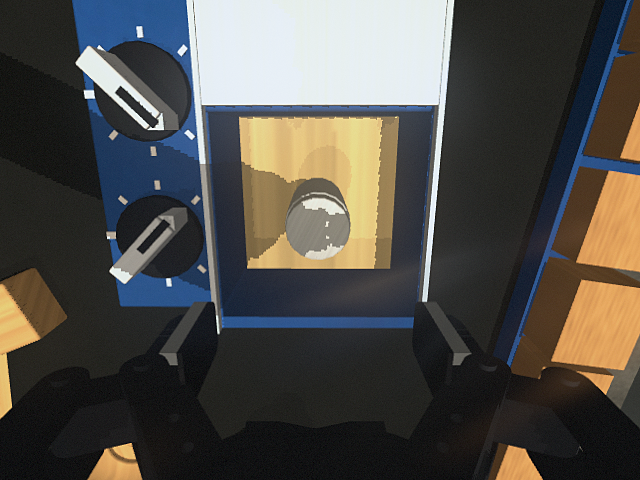

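View pics/z9.png

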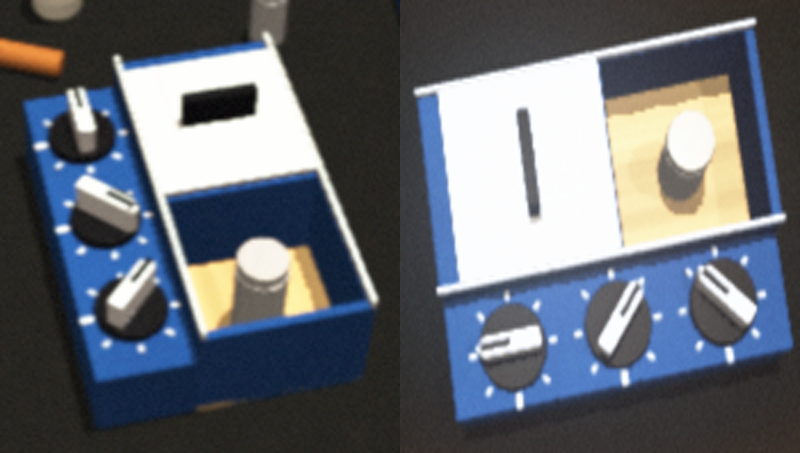

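View pics/t9.png

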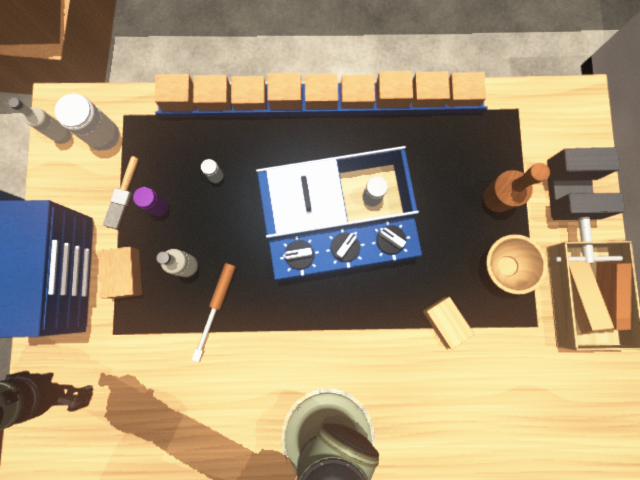

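Everything is in place: the dials read 2-5-3, the cover is at its stop, and the tin stands upright around (375,190). Nothing else appears to have moved, so I'm handing in.

```bash
python3 - <<'E'
from cell import bot
bot.close_job()
E
```

```text
the job is handed in; nothing more can be done
```

The code is set, the cover is open and the plain steel wax tin stands upright in the compartment. I handed the job in at about 41 s, against the 72 s limit, and it reported no verdict.

- **Dials:** I turned them left, middle, then right. The tool angle showed each within 0.001 rad of its mark before I let go. The wrist picture after the third dial and the final top and side pictures show the code 2-5-3.
- **Cover:** after all three dials were set, I slid it left until it met its stop, at 0.170 m of travel.
- **Tin:** I took the larger of the two steel tins and left the purple one and the small one. I lowered it slowly until it touched the compartment floor, then released it. The last wrist, top and side pictures show it upright inside the compartment.
- **Other things:** they look unmoved in the last top picture, and the robot was back at its start pose, touching nothing.

The only disagreement was between the cameras. The wrist camera placed the chest about 3 mm away from where the top camera did, and I used the wrist figures. No check failed.

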